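# Lay up the breakfast tray

### The arm

A 6-joint arm with a two-finger parallel gripper is mounted at the origin on the work surface. World frame = base frame: x ahead of the robot, y to its left, z up, the work surface at z = 0. Lengths are in m, angles in degrees, forces in N, time in s.
With the tool pointing down it reaches from about 0.4 to 0.825 m from the base axis. Payload 7 kg.
Tool frame: the origin (TCP) lies between the finger pads; the fingertips stand 25 mm ahead of it and the grasp point (between the pads) lies 6 mm ahead of it; z points along the fingers, y is the line along which they close (so a half turn about z gives the same grasp; the last joint's range is limited). The gripper opens to 88 mm and grips with 3 to 60 N. Pads are 19 mm wide; open, the fingers measure 130 mm over their backs; the gripper's body (78 mm by 193 mm) begins 47 mm behind the grasp point.
Start: joints at [-59.811, 20.546, 0.682, 0, -70.136, -16.507], TCP at [0.16, -0.656, 0.252] pointing down, gripper open.
Joint ranges: [-176.03, 176.03], [-82.01, 121.73], [-58.28, 71.71], [-173.87, 95.51], [-174.79, -0.11], [-173.66, 173.66]. Speed limits (degrees/s): [136.94, 136.94, 172.46, 180, 180, 180].

### API

Orientations are given as [roll, pitch, yaw] about the fixed x, y, z axes, in that order (R = Rz(yaw) Ry(pitch) Rx(roll)).
In Python, from plant import ctrl gives the robot as it stands.
- The arm moves only by the tool drive_effector, called after ">>>" as name([rows], argument=value, ...), one row to a line, values as JSON. Schema: {"type":"object","properties":{"moves":{"type":"array","items":{"type":"object","properties":{"pos":{"type":"array","items":{"type":"number"},"minItems":3,"maxItems":3},"turn":{"type":"number"},"jaw":{"type":"number"}},"additionalProperties":false,"required":["jaw"]},"minItems":1,"maxItems":8},"only":{"type":"string"},"quiet":{"type":"boolean"},"lines":{"type":"string"}},"required":["moves"],"additionalProperties":false}. moves is a list of rows, 1 to 8 of them, each an object with the fields pos (a list: dx, dy, dz in a scale on which 1.0 is 0.8 m), turn (a turn about the tool's z in fractions of the full range, 1 being 60 degrees), jaw (the finger opening in m); a field left out counts as zero (the opening has to be given); each row is the pose to reach, as a shift and turn from the pose commanded when the call began, along the tool's axes at that moment; what a row does not reach only later rows make up. A row lasts 1/8 s, in which the tool goes at most 0.0625 m and 10.7 degrees, less where a joint would pass 70% of its speed; a pose out of reach is approached as far as the arm can. The fingers move at their own pace and stop on an object; the grip force is fixed at half the most. Time passes only in rows, so rows that do not move let the fingers close. The tool returns the time, the measured TCP pose, the force, the opening and the grip force at its end. only (a regular expression) keeps the lines of the reply that match it, lines (a string "A,B") keeps lines A to B, and quiet returns only ok. Shift and turn numbers lie between -1 and 1, and a call with a number outside is refused. Input that does not fit is refused with a message, and nothing moves.
- ctrl.get_obs(): the state, without advancing time (a new reading comes with each control period).
- ctrl.snapshot(name): name is "scene" or "top" or "wrist"; returns a dict with "frame" (400x640x3 uint8, red, green, blue), "z_map" (400x640 float32, m along the optical axis (not along the pixel's ray), 0 where there is no reading), "fovy" (degrees; the focal length in pixels is half the picture's height over the tangent of half this angle, whatever the lens; pixels are square), "cx", "cy" (the principal point, pixels), "R" (3x3) and "t" (3): a world point X has camera coordinates R X + t; the wrist camera has in their place "T_tool_cam" (4x4, takes a point from camera to tool coordinates, whose origin is the TCP and whose axes are the flange's). Camera axes: x right, y down, z forward; pixel columns grow to the right and rows downward; lengths in m; the calibration is good to about 2 mm. A picture is of the moment at which its call begins: read the wrist's pose just before it.
- ctrl.close_job(): hands the job in; it is judged then, once.
The state is a dict: "clock": time; "joint_pos": joint angles; "qvel": joint speeds; "tau": joint torques, N m; "tool_pos": TCP position; "orientation": TCP orientation; "force": force on the tool from outside, world axes, zero at the start; "moment": the same for the moment, N m; "opening": finger opening in m; "gripper_force": force on a finger pad.
Only numpy, scipy, OpenCV 4.12 (cv2) and the standard library are available. Lean on these libraries where they do the work, as an engineer would, in place of code of your own. Each camera call takes 0.05 s, during which the arm holds its last target. There are 200 camera calls.

### The job

Lay up the breakfast tray: stand the mug on the middle of the saucer, the tumbler without a handle on the middle of the coaster and the little jam jar on the middle of the side plate, all upright, and put the apple in the bowl, setting each thing down without dropping it. The measuring jug with the pouring lip and the onion are for cooking: leave them where they stand, and leave the saucer, coaster, bowl and plate lying where they are on the tray.

Things in the scene. Friction and masses are not known exactly. Their poses are not given: they have to be found in the camera images.
- mug: Mug to be laid: small cream enamel mug, 62 mm tall, round, 56 mm across at the foot and 63 mm at the rim, level round rim without a lip; one blue strap handle at its +y side reaching 52 mm from the axis, so pinch it across x. Wall 3 mm. Origin: centre of the underside; z up. 0.1 to 0.2 kg. Any yaw.
- tumbler: Tumbler to be laid: cream enamel drinking tumbler without handle, 90 mm tall, round, 52 mm across at the foot and 62 mm at the rim, wall 3 mm. Origin: centre of the underside; z up. 0.09 to 0.16 kg.
- apple: Apple to be laid: rounded, dimpled top with a thin 15 mm stalk; 62 mm across at its widest. Origin: inside the apple on its axis, 28 mm above its underside (widest 6 mm above the origin; top 26 mm above it without the stalk). z along the stalk, up at the start. 0.09 to 0.16 kg.
- jam_jar: Jam jar to be laid: little closed jar, amber body 48 mm across, flat steel screw lid 49 mm across, 52 mm tall in all. Origin: centre of the underside; z up. 0.1 to 0.17 kg.
- saucer: Saucer for the mug: cream enamel dish, 114 mm across, rim 13 mm high; flat well about 76 mm across with a thin blue ring, whose floor is 5 mm above the origin. Origin: centre of the underside, z up. It lies loose in one quarter of a green tray, 340 x 400 mm (long side along the robot's y, turned up to 7 degrees), floor 5 mm thick, rim 25 mm high.
- coaster: Coaster for the tumbler: plain cork disc, 94 mm across, 8 mm thick. Origin: centre of the underside, z up. It lies loose in one quarter of a green tray, 340 x 400 mm (long side along the robot's y, turned up to 7 degrees), floor 5 mm thick, rim 25 mm high.
- bowl: Bowl for the apple: cream enamel, the deep one, 138 mm across and 42 mm high, inside about 112 mm wide at 14 mm height; flat floor about 80 mm across, 5 mm above the origin. Origin: centre of the underside, z up. It lies loose in one quarter of a green tray, 340 x 400 mm (long side along the robot's y, turned up to 7 degrees), floor 5 mm thick, rim 25 mm high.
- plate: Side plate for the jam jar: flat, cream enamel, 148 mm across, rim 13 mm high; flat middle about 92 mm across, 5 mm above the origin. Origin: centre of the underside, z up. It lies loose in one quarter of a green tray, 340 x 400 mm (long side along the robot's y, turned up to 7 degrees), floor 5 mm thick, rim 25 mm high.
- jug: Look-alike, stays where it is: cream enamel measuring jug, 86 mm tall, 70 mm across at the belly, with a blue handle at its +y side (reaching 55 mm from the axis) and a V-shaped pouring lip at -y (reaching 51 mm). Origin: centre of the underside; z up.
- onion: Look-alike, stays where it is: brown onion, 66 mm across, with a pointed neck on top and streaked skin, 76 mm tall in all. Origin: inside it on its axis, 26 mm above its underside; z up.

How it is judged:
By the outcome, as a careful person would: the job done as asked, in the order asked, and still so for the second after the job is handed in, with the robot touching nothing.
It also fails if it takes over 120 s, if anything falls off the work surface, if the arm or the gripper's body presses on something with over 40 N, if the wrist force passes 120 N, or if a joint passes its speed limit or range.

## Working session

There is one attempt and no reset: what is moved stays moved. The work goes in short steps, Python scripts to look and compute and a tool call to move; the robot and the scene stay as the last step left them, time stands still between calls to the robot, and variables do not carry over. Pictures are saved under pics/ and viewed, at most 14 in all, crops included, and the job is handed in when it is done.

```bash
ls; mkdir -p pics
```

Run:
```python
from plant import ctrl
import cv2
o=ctrl.get_obs();print(o)
for n in("scene","top"):
    s=ctrl.snapshot(n);cv2.imwrite(f"pics/{n}0.png",s["frame"][:,:,::-1])
    print(n,s["fovy"],s["cx"],s["cy"],s["R"],s["t"],s["z_map"].min(),s["z_map"].max())
```

```text
pics
plant.py
{'clock': 0.0, 'joint_pos': array([-5.98118620e+01,  2.05905331e+01,  6.34490265e-01, -1.86936755e-02,
       -7.01364860e+01, -1.65071935e+01]), 'qvel': array([-0.00797477, -0.00728669, -0.04658683, -0.00904662, -0.00945162,
        0.02624299]), 'tau': array([-4.64042841e-04, -5.82710266e+01,  2.93048608e+01,  6.99710190e+00,
        6.69584144e-03, -9.17395141e-05]), 'tool_pos': array([ 0.15951639, -0.6554244 ,  0.25064277]), 'orientation': array([ 1.79906291e+02, -9.44400988e-03, -1.66325414e+02]), 'force': array([0.10360972, 0.01457663, 0.37206596]), 'moment': array([ 0.01095376, -0.00689264,  0.01450729]), 'gripper_force': 0.0, 'opening': 0.08781364047613074}
scene 42.84923823399639 315.04282257621674 199.69028789935314 [[-0.6687616   0.74344516  0.0068713 ]
 [ 0.61362138  0.55715068 -0.55951043]
 [-0.41979367 -0.36996272 -0.82879483]] [ 0.32991794 -0.30594779  1.36716326] 0.0 2.8457878
top 48.8664733880632 314.61526006334805 201.64929671029236 [[ 0.00225008 -0.99990815  0.013365  ]
 [-0.99199429 -0.00391939 -0.12622192]
 [ 0.12626271 -0.012974   -0.99191199]] [0.04178606 0.53093367 1.15861302] 0.0 2.1407351
```

View pics/top0.png

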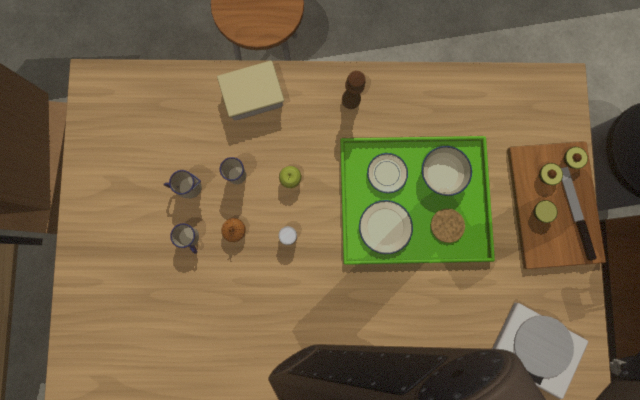

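View pics/scene0.png

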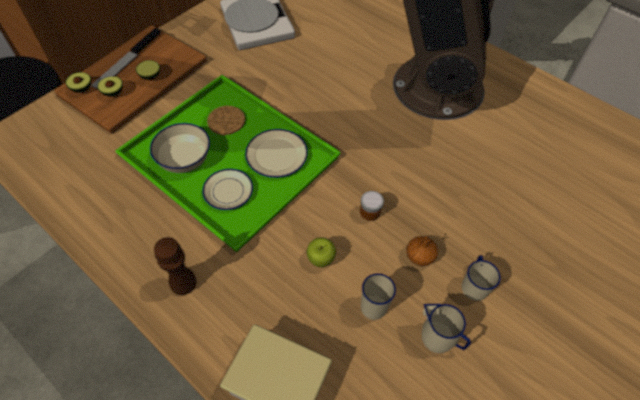

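The top view has image up as +x and left as +y:
- **Cooking items:** jug at (183,183) and onion at (233,230).
- **Things to lay:** mug at (183,237) with its handle to the lower right, tumbler at (232,170), apple at (290,177) and jar at (288,236).
- **Dishes on the tray:** saucer at (388,173), bowl at (447,170), plate at (386,228) and coaster at (447,226).

The scene view confirms which is the jug: it has the lip at (432,310). The mug is the one nearer the robot.

Create h.py:
```python
import numpy as np, cv2
from scipy.spatial.transform import Rotation as Ro
from plant import ctrl
def cam(name):
    o=ctrl.get_obs(); s=ctrl.snapshot(name)
    f=200/np.tan(np.radians(s["fovy"]/2))
    if name=="wrist":
        W=np.eye(4);W[:3,:3]=Ro.from_euler("xyz",o["orientation"],degrees=True).as_matrix();W[:3,3]=o["tool_pos"]
        W=W@s["T_tool_cam"]; Rw,c=W[:3,:3],W[:3,3]
    else: Rw=s["R"].T; c=-Rw@s["t"]
    v,u=np.mgrid[:400,:640]
    ray=np.stack([(u-s["cx"])/f,(v-s["cy"])/f,np.ones_like(u,float)],-1)@Rw.T   # camera-z = 1
    P=c+ray*s["z_map"][...,None]; P[s["z_map"]==0]=np.nan
    return dict(img=s["frame"],ray=ray,c=c,P=P,R=Rw,f=f,cx=s["cx"],cy=s["cy"])
def onplane(k,uv,h):
    uv=np.asarray(uv,float).reshape(-1,2); d=np.c_[(uv[:,0]-k["cx"])/k["f"],(uv[:,1]-k["cy"])/k["f"],np.ones(len(uv))]@k["R"].T
    return k["c"]+d*((h-k["c"][2])/d[:,2])[:,None]
def circ(p):
    A=np.c_[2*p[:,:2],np.ones(len(p))];x=np.linalg.lstsq(A,(p[:,:2]**2).sum(1),rcond=None)[0]
    return x[0],x[1],np.sqrt(x[2]+x[0]**2+x[1]**2)
def rim(k,xy,h,lo,hi,rad):
    """outer contour of the depth band lo..hi near xy, cast on plane h -> circle"""
    P=k["P"]; m=(np.hypot(P[...,0]-xy[0],P[...,1]-xy[1])<rad)&(P[...,2]>lo)&(P[...,2]<hi)
    c,_=cv2.findContours(m.astype(np.uint8),cv2.RETR_EXTERNAL,cv2.CHAIN_APPROX_NONE)
    if not c: return None
    q=cv2.convexHull(np.vstack(c)).reshape(-1,2)
    w=onplane(k,q,h); return np.round(np.r_[circ(w),np.median(P[m][:,2]),m.sum()],4)
def tool(target,yaw=None):
    o=ctrl.get_obs(); R=Ro.from_euler("xyz",o["orientation"],degrees=True)
    print("tool shift",np.round(R.inv().apply(np.array(target)-o["tool_pos"]),4),"pos",np.round(o["tool_pos"],4),"yaw",round(o["orientation"][2],2),"t",round(o["clock"],2))
    if yaw is not None: d=(o["orientation"][2]-yaw+90)%180-90; print("turn",round(d,2),"j6",o["joint_pos"][5])
```

Run:
```python
from h import *
S=dict(mug=((183,237),.062,.045,.075,.06),jug=((183,183),.086,.07,.1,.07),tumbler=((232,170),.09,.07,.1,.06),apple=((290,177),.034,.02,.06,.05),onion=((233,230),.03,.02,.08,.05),
jar=((288,236),.052,.04,.065,.04),saucer=((388,173),.018,.013,.03,.075),bowl=((447,170),.047,.03,.06,.09),plate=((386,228),.018,.013,.03,.085),coaster=((447,226),.013,.009,.022,.06))
for n in("top","scene"):
    k=cam(n)
    print(n,"cam",k["c"])
    for a,(uv,h,lo,hi,rad) in S.items():
        if n=="top": S[a]=(onplane(k,uv,h)[0,:2],h,lo,hi,rad)
        print(a,rim(k,S[a][0],h,lo,hi,rad))
```

```text
top cam [0.38029952 0.05889499 1.21569915]
mug [4.287e-01 3.829e-01 3.880e-02 6.080e-02 2.080e+02]
jug [5.749e-01 3.863e-01 3.850e-02 8.600e-02 2.430e+02]
tumbler [6.089e-01 2.603e-01 3.200e-02 8.940e-02 1.880e+02]
apple [5.996e-01 1.117e-01 3.040e-02 4.990e-02 3.910e+02]
onion [4.549e-01 2.627e-01 3.220e-02 4.320e-02 4.620e+02]
jar [4.394e-01 1.160e-01 2.400e-02 5.260e-02 2.690e+02]
saucer [ 6.153e-01 -1.575e-01  5.670e-02  1.700e-02  5.470e+02]
bowl [ 6.168e-01 -3.134e-01  6.860e-02  4.430e-02  5.560e+02]
plate [ 4.657e-01 -1.503e-01  7.370e-02  1.620e-02  1.063e+03]
coaster [ 4.660e-01 -3.187e-01  5.590e-02  1.310e-02  8.880e+02]
scene cam [0.98229904 0.43098256 0.95964989]
mug [4.385e-01 3.879e-01 3.550e-02 5.750e-02 4.610e+02]
jug [5.779e-01 3.918e-01 3.960e-02 8.390e-02 6.210e+02]
tumbler [6.119e-01 2.625e-01 3.290e-02 8.690e-02 4.440e+02]
apple [6.001e-01 1.123e-01 3.240e-02 4.860e-02 6.940e+02]
onion [4.561e-01 2.638e-01 3.370e-02 4.170e-02 7.430e+02]
jar [4.428e-01 1.186e-01 2.580e-02 5.100e-02 3.820e+02]
saucer [ 6.148e-01 -1.567e-01  5.690e-02  1.660e-02  5.600e+02]
bowl [ 6.177e-01 -3.095e-01  7.070e-02  4.220e-02  8.170e+02]
plate [ 4.650e-01 -1.495e-01  7.390e-02  1.580e-02  9.110e+02]
coaster [ 4.710e-01 -3.176e-01  4.810e-02  1.210e-02  7.840e+02]
```

Run:
```python
from h import *
tool([.48,-.35,.26]); tool([.5,.0,.28]);tool([.46,.36,.28],0)
k=cam("wrist");print(k["c"],k["R"][:,2], cam("wrist")["R"])
```

```text
tool shift [-0.3836  0.2212 -0.0088] pos [ 0.1596 -0.6556  0.251 ] yaw -166.32 t 0.2
tool shift [-0.4858  0.5565 -0.0285] pos [ 0.1596 -0.6556  0.251 ] yaw -166.32 t 0.2
tool shift [-0.5321  0.9158 -0.0282] pos [ 0.1596 -0.6556  0.251 ] yaw -166.32 t 0.2
turn 13.68 j6 -16.50813161865227
[ 0.09305276 -0.67174079  0.38297993] [ 0.24492726  0.0607621  -0.96763557] [[-0.2362162   0.94031029  0.24498664]
 [ 0.97169992  0.22830556  0.0606286 ]
 [ 0.00107788  0.25237496 -0.96762892]]
```

Careful with the scale: shifts go in shares of 0.8 m and turns go in shares of 60 degrees. That gives: -0.43 m / 0.8 = -0.5375, -0.384 m / 0.8 = -0.48.

>>> drive_effector([
  {"pos": [-0.48, 0.2763, -0.025], "jaw": 0.088},
  {"pos": [-0.48, 0.2763, -0.025], "jaw": 0.088},
  {"pos": [-0.48, 0.2763, -0.025], "jaw": 0.088},
  {"pos": [-0.48, 0.2763, -0.025], "jaw": 0.088},
  {"pos": [-0.48, 0.2763, -0.025], "jaw": 0.088},
  {"pos": [-0.48, 0.2763, -0.025], "jaw": 0.088},
  {"pos": [-0.48, 0.2763, -0.025], "jaw": 0.088},
  {"pos": [-0.5375, 0.475, -0.0375], "jaw": 0.088},
])

```text
clock: 1.3
tool_pos: [0.4826, -0.2906, 0.2741]
orientation: [180.0, -0.1, -166.3]
force: [1.0, 1.9, 0.7]
opening: 0.0874
gripper_force: 0.0
```

>>> drive_effector([
  {"pos": [-0.125, 0.5625, -0.0125], "jaw": 0.088},
  {"pos": [-0.125, 0.5625, -0.0125], "jaw": 0.088},
  {"pos": [-0.125, 0.5625, -0.0125], "jaw": 0.088},
  {"pos": [-0.125, 0.5625, -0.0125], "jaw": 0.088},
  {"pos": [-0.125, 0.5625, -0.0125], "jaw": 0.088},
  {"pos": [-0.125, 0.5625, -0.0125], "jaw": 0.088},
  {"pos": [-0.125, 0.5625, -0.0125], "jaw": 0.088},
  {"pos": [-0.125, 0.5625, -0.0125], "jaw": 0.088},
])

```text
clock: 2.3
tool_pos: [0.4707, 0.1717, 0.2852]
orientation: [180.0, 0.0, -166.2]
force: [0.3, -1.0, -0.6]
opening: 0.0874
gripper_force: 0.0
```

Run:
```python
from h import *
tool([.46,.36,.28],0); print(ctrl.get_obs()["joint_pos"])
```

```text
tool shift [-0.0347  0.1854  0.0053] pos [0.4707 0.1717 0.2852] yaw -166.16 t 2.3
turn 13.84 j6 -118.70174419276361
[ 4.25464926e+01  2.67695071e+00 -1.77053393e+01 -5.50694525e-03
 -6.95811971e+01 -1.18701744e+02]
```

In the tool's units: 0.215 m / 0.8 = 0.2688, -0.01 m / 0.8 = -0.0125, -31 degrees / 60 = -0.5167.

>>> drive_effector([
  {"pos": [-0.0125, 0.2688, 0], "turn": -0.1667, "jaw": 0.088},
  {"pos": [-0.0125, 0.2688, 0], "turn": -0.3333, "jaw": 0.088},
  {"pos": [-0.0125, 0.2688, 0], "turn": -0.5167, "jaw": 0.088},
  {"pos": [-0.0125, 0.2688, 0], "turn": -0.5167, "jaw": 0.088},
  {"pos": [-0.0125, 0.2688, 0], "turn": -0.5167, "jaw": 0.088},
  {"pos": [-0.0125, 0.2688, 0], "turn": -0.5167, "jaw": 0.088},
])

```text
clock: 3.05
tool_pos: [0.43, 0.3792, 0.285]
orientation: [-180.0, -0.0, -135.4]
force: [-0.1, -0.5, -0.8]
opening: 0.0875
gripper_force: 0.0
```

Run:
```python
from h import *
k=cam("wrist");cv2.imwrite("pics/w1.png",k["img"][:,:,::-1])
print(rim(k,(.431,.383),.062,.05,.07,.06)); tool([.431,.383,.28],-135)
P=k["P"];m=(np.hypot(P[...,0]-.431,P[...,1]-.383)<.08)&(P[...,2]>.015)&(P[...,2]<.075)
np.save("P.npy",P)
```

```text
[4.304e-01 3.844e-01 3.580e-02 6.170e-02 8.720e+02]
tool shift [-0.0035  0.0023  0.0052] pos [0.4301 0.3789 0.2852] yaw -135.42 t 3.1
turn -0.42 j6 -106.34887151974893
```

View pics/w1.png

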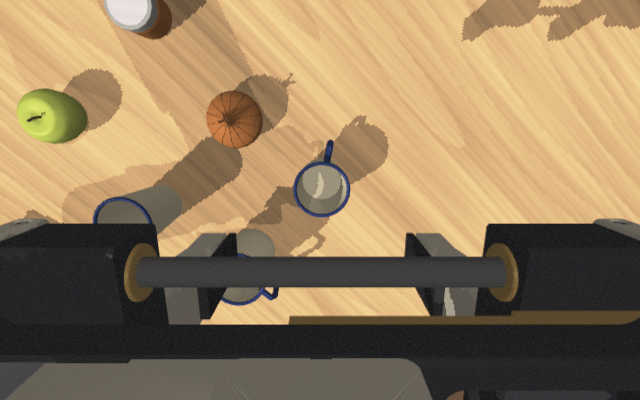

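The mug rim is centred at about (322,188) in the wrist view, with its handle straight up to (330,143). Next I'll fit the rim without the handle.

Run:
```python
from h import *
k=cam("wrist"); hsv=cv2.cvtColor(k["img"],cv2.COLOR_RGB2HSV)
b=cv2.inRange(hsv,(100,90,30),(130,255,255)); b[:130]=0;b[222:]=0;b[:,:280]=0;b[:,365:]=0
v,u=np.nonzero(b); g=v>166
q=cv2.convexHull(np.c_[u[g],v[g]].astype(np.int32)).reshape(-1,2); q=q[q[:,1]>172]
c=circ(onplane(k,q,.062)); print("rim",c)
tip=np.c_[u,v][v<150].mean(0); t=onplane(k,tip,.04)[0]; print(tip,t, np.degrees(np.arctan2(t[1]-c[1],t[0]-c[0])),np.hypot(t[1]-c[1],t[0]-c[0]))
```

```text
rim (np.float64(0.4371029415632085), np.float64(0.3880870486182889), np.float64(0.031151683519369554))
[329.82978723 145.36170213] [0.39672185 0.36176447 0.04      ] -146.9015219047955 0.0482028075552058
```

Run:
```python
from h import *
tool([.437,.388,.046],-147)
```

```text
tool shift [-0.0112  0.0018  0.2393] pos [0.4302 0.3788 0.2853] yaw -135.43 t 3.15
turn 11.57 j6 -106.33988708998376
```

In the tool's units: 0.239 m / 0.8 = 0.2988, 0.21 m / 0.8 = 0.2625, 11.6 degrees / 60 = 0.1933.

>>> drive_effector([
  {"pos": [-0.0138, 0.0025, 0.0625], "turn": 0.1667, "jaw": 0.088},
  {"pos": [-0.0138, 0.0025, 0.125], "turn": 0.1933, "jaw": 0.088},
  {"pos": [-0.0138, 0.0025, 0.175], "turn": 0.1933, "jaw": 0.088},
  {"pos": [-0.0138, 0.0025, 0.225], "turn": 0.1933, "jaw": 0.088},
  {"pos": [-0.0138, 0.0025, 0.2625], "turn": 0.1933, "jaw": 0.088},
  {"pos": [-0.0138, 0.0025, 0.2988], "turn": 0.1933, "jaw": 0.088},
  {"pos": [-0.0138, 0.0025, 0.2988], "turn": 0.1933, "jaw": 0.088},
])

```text
clock: 4.03
tool_pos: [0.436, 0.3869, 0.0445]
orientation: [-179.9, -0.2, -147.0]
force: [0.2, -0.9, 1.2]
opening: 0.0874
gripper_force: 0.0
```

>>> drive_effector([
  {"jaw": 0.05},
  {"jaw": 0.05},
  {"jaw": 0.05},
  {"jaw": 0.05},
  {"jaw": 0.05},
  {"jaw": 0.05},
])

```text
clock: 4.78
tool_pos: [0.4368, 0.3896, 0.0471]
orientation: [180.0, 0.1, -146.9]
force: [0.2, -1.6, 5.7]
opening: 0.0605
gripper_force: 30.0
```

In the tool's units: -0.16 m / 0.8 = -0.2, -0.14 m / 0.8 = -0.175.

>>> drive_effector([
  {"pos": [0, 0, -0.0375], "jaw": 0.05},
  {"pos": [0, 0, -0.1], "jaw": 0.05},
  {"pos": [0, 0, -0.175], "jaw": 0.05},
  {"pos": [0, 0, -0.2], "jaw": 0.05},
  {"pos": [0, 0, -0.2], "jaw": 0.05},
])

```text
clock: 5.4
tool_pos: [0.4366, 0.3898, 0.2079]
orientation: [179.9, 0.2, -146.9]
force: [-0.6, -0.4, -1.7]
opening: 0.0604
gripper_force: 30.0
```

Run:
```python
from h import *
tool([.615,-.157,.2]); k=cam("scene"); cv2.imwrite("pics/s2.png",k["img"][::1,:,::-1])
```

```text
tool shift [ 0.1491 -0.5556  0.0064] pos [0.4366 0.3898 0.2079] yaw -146.91 t 5.4
```

View pics/s2.png

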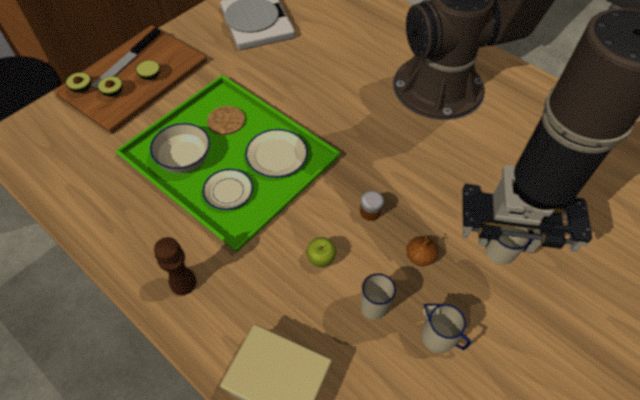

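The mug is held upright and everything else is undisturbed. Moving it over the saucer.

>>> drive_effector([
  {"pos": [0.1863, -0.695, 0.0075], "jaw": 0.05},
  {"pos": [0.1863, -0.695, 0.0075], "jaw": 0.05},
  {"pos": [0.1863, -0.695, 0.0075], "jaw": 0.05},
  {"pos": [0.1863, -0.695, 0.0075], "jaw": 0.05},
  {"pos": [0.1863, -0.695, 0.0075], "jaw": 0.05},
  {"pos": [0.1863, -0.695, 0.0075], "jaw": 0.05},
  {"pos": [0.1863, -0.695, 0.0075], "jaw": 0.05},
  {"pos": [0.1863, -0.695, 0.0075], "jaw": 0.05},
])

```text
clock: 6.45
tool_pos: [0.591, -0.0881, 0.1987]
orientation: [179.9, -0.1, -146.9]
force: [1.3, -0.1, -0.6]
opening: 0.0605
gripper_force: 30.0
```

>>> drive_effector([
  {"pos": [0.0375, -0.1488, 0.0125], "jaw": 0.05},
  {"pos": [0.0375, -0.1488, 0.0125], "jaw": 0.05},
  {"pos": [0.0375, -0.1488, 0.0125], "jaw": 0.05},
  {"pos": [0.0375, -0.1488, 0.0125], "jaw": 0.05},
])

```text
clock: 6.95
tool_pos: [0.6303, -0.2024, 0.1885]
orientation: [179.9, -0.2, -147.0]
force: [0.5, -0.1, -1.3]
opening: 0.0602
gripper_force: 30.0
```

Run:
```python
from h import *
tool([.615,-.157,.059])
k=cam("wrist");cv2.imwrite("pics/w3.png",k["img"][:,:,::-1])
for n in("top","wrist"):
  k=cam(n)
  for a,h,xy,r in(("saucer",.018,(.615,-.157),.075),("bowl",.047,(.617,-.311),.09),("plate",.018,(.465,-.15),.085),("coaster",.013,(.471,-.3176),.058)):print(n,a,rim(k,xy,h,h-.004,h+.008,r))
hsv=cv2.cvtColor(k["img"],cv2.COLOR_RGB2HSV)
```

```text
tool shift [-0.0123  0.0461  0.1296] pos [ 0.6303 -0.2024  0.1885] yaw -146.99 t 6.95
top saucer [ 5.843e-01 -2.052e-01  1.050e-02  1.940e-02  2.300e+01]
top bowl [ 6.165e-01 -3.137e-01  6.840e-02  4.780e-02  2.190e+02]
top plate [ 4.651e-01 -1.592e-01  6.530e-02  1.750e-02  1.520e+02]
top coaster [ 4.723e-01 -3.155e-01  5.390e-02  1.300e-02  8.870e+02]
wrist saucer [ 6.127e-01 -1.593e-01  5.580e-02  1.720e-02  1.531e+03]
wrist bowl [ 6.155e-01 -3.143e-01  6.870e-02  4.720e-02  3.662e+03]
wrist plate [ 4.646e-01 -1.513e-01  7.380e-02  1.590e-02  5.482e+03]
wrist coaster [ 4.726e-01 -3.216e-01  4.440e-02  1.160e-02  6.090e+02]
```

View pics/w3.png

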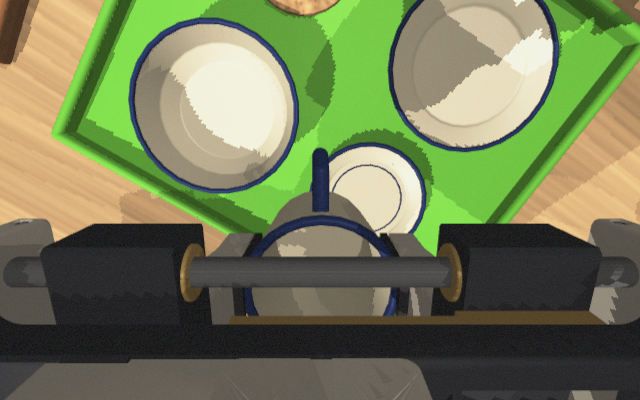

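The held mug's rim arc shows at cols 244–397 with its top at row 216. The handle points straight up at (320,155) and the saucer is behind at (375,190). Next I'll fit the mug's centre in the hand.

Add to h.py:
```python
def heldrim(h,rows=(205,255)):
    """circle of the blue rim held in the hand (wrist view), plane at h"""
    k=cam("wrist"); hsv=cv2.cvtColor(k["img"],cv2.COLOR_RGB2HSV)
    b=cv2.inRange(hsv,(100,90,30),(130,255,255)); v,u=np.nonzero(b); s=(v>rows[0])&(v<rows[1])&(u>230)&(u<410)
    v,u=v[s],u[s]; q=[]
    for c in np.unique(u):
        q.append((c,v[u==c].min()))       # outer (far) edge
    c=circ(onplane(k,[(a,b) for a,b in q if b<252],h)); return np.array(c)
```

Run:
```python
from h import *
o=ctrl.get_obs(); print(o["tool_pos"])
c=heldrim(o["tool_pos"][2]+.015); print(c)
R=Ro.from_euler("xyz",o["orientation"],degrees=True); print("in tool",R.inv().apply(np.r_[c[:2],0]-np.r_[o["tool_pos"][:2],0]))
d=np.array([.6145,-.1575])-c[:2]; print(R.inv().apply(np.r_[d,0]))
```

```text
[ 0.63100764 -0.20104787  0.19046975]
[ 0.62636178 -0.20213931  0.02892996]
in tool [4.48619782e-03 1.62766673e-03 2.94189141e-06]
[-1.44883398e-02  4.38572363e-02  1.73965514e-05]
```

Run:
```python
from h import *
tool([.6145,-.1575,.059])
```

```text
tool shift [-0.0098  0.0455  0.1319] pos [ 0.6312 -0.201   0.1909] yaw -146.82 t 7.15
```

In the tool's units: 0.125 m / 0.8 = 0.1563, 0.115 m / 0.8 = 0.1438.

>>> drive_effector([
  {"pos": [-0.015, 0.0563, 0.0125], "jaw": 0.05},
  {"pos": [-0.015, 0.0563, 0.0625], "jaw": 0.05},
  {"pos": [-0.015, 0.0563, 0.1125], "jaw": 0.05},
  {"pos": [-0.015, 0.0563, 0.1438], "jaw": 0.05},
  {"pos": [-0.015, 0.0563, 0.1563], "jaw": 0.05},
  {"pos": [-0.015, 0.0563, 0.1563], "jaw": 0.05},
  {"pos": [-0.015, 0.0563, 0.1563], "jaw": 0.05},
])

```text
clock: 8.02
tool_pos: [0.6178, -0.1578, 0.0673]
orientation: [-179.9, 0.1, -146.9]
force: [-0.4, -0.3, -1.8]
opening: 0.0602
gripper_force: 30.0
```

Run:
```python
from h import *
tool([.6145,-.1575,.057])
```

```text
tool shift [0.0026 0.002  0.0103] pos [ 0.6178 -0.1578  0.0673] yaw -146.88 t 8.03
```

In the tool's units: 0.0085 m / 0.8 = 0.0106, 0.006 m / 0.8 = 0.0075.

>>> drive_effector([
  {"pos": [0.0008, 0.0019, 0.0038], "jaw": 0.05},
  {"pos": [0.0008, 0.0019, 0.0075], "jaw": 0.05},
  {"pos": [0.0008, 0.0019, 0.0106], "jaw": 0.05},
  {"pos": [0.0008, 0.0019, 0.0106], "jaw": 0.05},
])

```text
clock: 8.52
tool_pos: [0.6155, -0.1571, 0.0573]
orientation: [180.0, -0.0, -146.9]
force: [0.3, 0.1, -0.9]
opening: 0.0601
gripper_force: 30.0
```

In the tool's units: 0.002 m / 0.8 = 0.0025, 0.001 m / 0.8 = 0.0013.

>>> drive_effector([
  {"pos": [0, 0, 0.0013], "jaw": 0.05},
  {"pos": [0, 0, 0.0025], "jaw": 0.05},
  {"pos": [0, 0, 0.0025], "jaw": 0.05},
])

```text
clock: 8.9
tool_pos: [0.6158, -0.1571, 0.057]
orientation: [-180.0, 0.0, -146.9]
force: [-3.9, 2.2, 12.6]
opening: 0.0606
gripper_force: 30.0
```

>>> drive_effector([
  {"pos": [0, 0, 0.0013], "jaw": 0.05},
  {"pos": [0, 0, 0.0025], "jaw": 0.05},
  {"pos": [0, 0, 0.0025], "jaw": 0.05},
])

```text
clock: 9.28
tool_pos: [0.6162, -0.1574, 0.0565]
orientation: [-179.9, 0.1, -146.9]
force: [-7.2, 0.7, 22.3]
opening: 0.0608
gripper_force: 30.1
```

In the tool's units: -0.003 m / 0.8 = -0.0038.

>>> drive_effector([
  {"pos": [0, 0, -0.0038], "jaw": 0.05},
  {"pos": [0, 0, -0.0038], "jaw": 0.05},
  {"pos": [0, 0, -0.0038], "jaw": 0.066},
  {"pos": [0, 0, -0.0038], "jaw": 0.076},
  {"pos": [0, 0, -0.0038], "jaw": 0.088},
  {"pos": [0, 0, -0.0038], "jaw": 0.088},
])

```text
clock: 10.02
tool_pos: [0.6154, -0.157, 0.0562]
orientation: [180.0, -0.0, -146.9]
force: [-0.3, 0.2, 0.4]
opening: 0.0862
gripper_force: 0.0
```

>>> drive_effector([
  {"pos": [0, 0, -0.05], "jaw": 0.088},
  {"pos": [0, 0, -0.1], "jaw": 0.088},
  {"pos": [0, 0, -0.15], "jaw": 0.088},
  {"pos": [0, 0, -0.1875], "jaw": 0.088},
  {"pos": [0, 0, -0.1875], "jaw": 0.088},
])

```text
clock: 10.65
tool_pos: [0.6169, -0.1572, 0.2095]
orientation: [-179.8, 0.2, -146.9]
force: [0.2, 0.0, -1.2]
opening: 0.0877
gripper_force: 0.0
```

Run:
```python
from h import *
tool([.61,.26,.23])
k=cam("wrist");cv2.imwrite("pics/w4.png",k["img"][:,:,::-1])
```

```text
tool shift [-0.2222  0.3532 -0.0207] pos [ 0.6169 -0.1572  0.2095] yaw -146.9 t 10.65
```

View pics/w4.png

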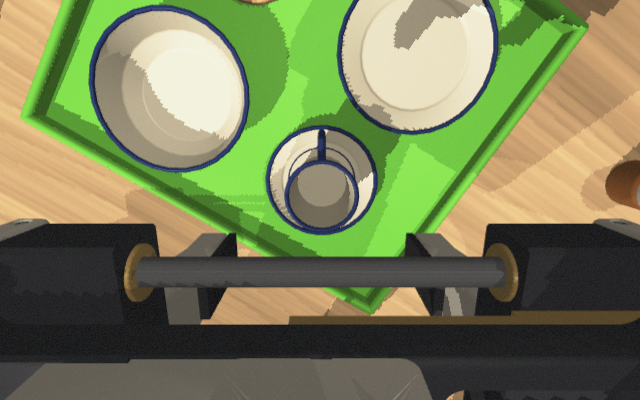

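The mug stands in the saucer, rim centre about (321,197) and saucer outline cols 266–378. I'll check the centring numerically.

Run:
```python
from h import *
k=cam("wrist");hsv=cv2.cvtColor(k["img"],cv2.COLOR_RGB2HSV)
b=cv2.inRange(hsv,(100,90,30),(130,255,255));b[:120]=0;b[238:]=0;b[:,:262]=0;b[:,384:]=0
v,u=np.nonzero(b)
q=cv2.convexHull(np.c_[u,v].astype(np.int32)).reshape(-1,2);sq=q[q[:,1]<205]
print("saucer",circ(onplane(k,sq,.018)))
z=(v>185)&(u>284)&(u<360); m=[]
for c in np.unique(u[z]):
    if 290<c<354: m.append((c,v[z&(u==c)].max()))
for r in range(180,210):
    w=u[(v==r)&(u>280)&(u<362)]
    if len(w): m+= [(w.min(),r),(w.max(),r)]
p=onplane(k,m,.072); c=circ(p); 
e=abs(np.hypot(p[:,0]-c[0],p[:,1]-c[1])-c[2]); p=p[e<.002]; print("mug",circ(p),len(m),len(p))
```

```text
saucer (np.float64(0.6012916757190475), np.float64(-0.15566936197680212), np.float64(0.061562985974563986))
mug (np.float64(0.6175656417677043), np.float64(-0.15581946097943636), np.float64(0.031608045570245234)) 123 112
```

Run:
```python
from h import *
from scipy.optimize import least_squares
k=cam("wrist");hsv=cv2.cvtColor(k["img"],cv2.COLOR_RGB2HSV)
b=cv2.inRange(hsv,(100,60,30),(130,255,255));v,u=np.nonzero(b)
p=onplane(k,np.c_[u,v],.018); d=np.hypot(p[:,0]-.6145,p[:,1]+.1575); p=p[(d>.050)&(d<.063)&(v<200)]
f=lambda x:np.hypot(p[:,0]-x[0],p[:,1]-x[1])-x[2]
r=least_squares(f,[.6145,-.1575,.056],loss="soft_l1",f_scale=.001);print(r.x,len(p))
x=cam("top");print(rim(x,(.6145,-.1575),.018,.013,.026,.075),rim(x,(.616,-.157),.072,.062,.085,.045))
```

```text
[ 0.61437308 -0.15813028  0.05467786] 691
[ 6.147e-01 -1.567e-01  5.640e-02  1.730e-02  2.540e+02] [ 6.104e-01 -1.514e-01  3.740e-02  7.100e-02  5.700e+01]
```

In the tool's units: 0.353 m / 0.8 = 0.4413, -0.222 m / 0.8 = -0.2775, -37 degrees / 60 = -0.6167.

>>> drive_effector([
  {"pos": [-0.2775, 0.4413, -0.05], "turn": -0.1667, "jaw": 0.088},
  {"pos": [-0.2775, 0.4413, -0.05], "turn": -0.3333, "jaw": 0.088},
  {"pos": [-0.2775, 0.4413, -0.05], "turn": -0.5, "jaw": 0.088},
  {"pos": [-0.2775, 0.4413, -0.05], "turn": -0.6167, "jaw": 0.088},
  {"pos": [-0.2775, 0.4413, -0.05], "turn": -0.6167, "jaw": 0.088},
  {"pos": [-0.2775, 0.4413, -0.05], "turn": -0.6167, "jaw": 0.088},
  {"pos": [-0.2775, 0.4413, -0.05], "turn": -0.6167, "jaw": 0.088},
  {"pos": [-0.2775, 0.4413, -0.05], "turn": -0.6167, "jaw": 0.088},
])

```text
clock: 11.85
tool_pos: [0.6082, 0.263, 0.2447]
orientation: [179.9, -0.1, -109.7]
force: [-0.3, -0.6, -0.4]
opening: 0.0875
gripper_force: 0.0
```

Run:
```python
from h import *
k=cam("wrist");cv2.imwrite("pics/w5.png",k["img"][:,:,::-1])
hsv=cv2.cvtColor(k["img"],cv2.COLOR_RGB2HSV)
b=cv2.inRange(hsv,(100,60,30),(130,255,255));v,u=np.nonzero(b)
p=onplane(k,np.c_[u,v],.09); d=np.hypot(p[:,0]-.611,p[:,1]-.261); s=(d<.045)&(v<222); 
q=cv2.convexHull(np.c_[u[s],v[s]].astype(np.int32)).reshape(-1,2)
print(circ(onplane(k,q,.09)),q.min(0),q.max(0)); print(rim(k,(.611,.261),.09,.08,.1,.05))
tool([.611,.261,.066],-110)
```

```text
(np.float64(0.6089298331658264), np.float64(0.26007017401874344), np.float64(0.03091070922539386)) [284 157] [352 221]
[6.089e-01 2.598e-01 3.140e-02 9.000e-02 1.125e+03]
tool shift [-0.0011 -0.003   0.1787] pos [0.6082 0.2613 0.2447] yaw -109.78 t 11.9
turn 0.22 j6 -59.8680062661811
```

View pics/w5.png

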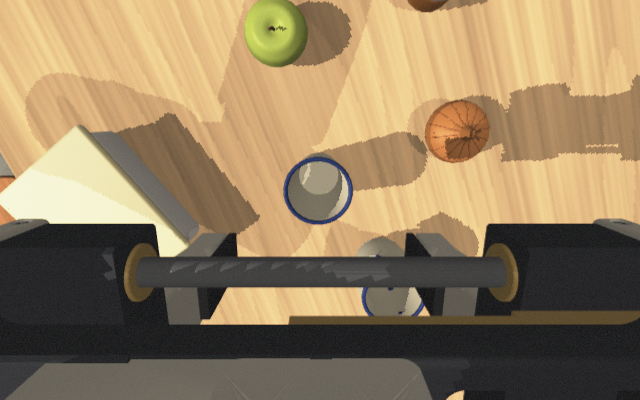

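The tumbler's rim is at (318,190), matching both views, and the jug is clear of the fingers' path.

In the tool's units: 0.179 m / 0.8 = 0.2238, 0.165 m / 0.8 = 0.2063.

>>> drive_effector([
  {"pos": [0, 0, 0.0625], "jaw": 0.088},
  {"pos": [0, 0, 0.125], "jaw": 0.088},
  {"pos": [0, 0, 0.175], "jaw": 0.088},
  {"pos": [0, 0, 0.2063], "jaw": 0.088},
  {"pos": [0, 0, 0.2238], "jaw": 0.088},
  {"pos": [0, 0, 0.2238], "jaw": 0.088},
])

```text
clock: 12.65
tool_pos: [0.6085, 0.2588, 0.0664]
orientation: [179.9, -0.1, -110.0]
force: [0.6, -0.7, 0.1]
opening: 0.0875
gripper_force: 0.0
```

>>> drive_effector([
  {"jaw": 0.045},
  {"jaw": 0.045},
  {"jaw": 0.045},
  {"jaw": 0.045},
  {"jaw": 0.045},
  {"jaw": 0.045},
])

```text
clock: 13.4
tool_pos: [0.6093, 0.2602, 0.0682]
orientation: [-179.9, 0.1, -109.9]
force: [0.4, -1.2, 4.8]
opening: 0.0611
gripper_force: 29.8
```

Run:
```python
from h import *
print(ctrl.get_obs()["tool_pos"])
```

```text
[0.60934536 0.26020871 0.0682068 ]
```

>>> drive_effector([
  {"pos": [0, 0, -0.0375], "jaw": 0.045},
  {"pos": [0, 0, -0.1], "jaw": 0.045},
  {"pos": [0, 0, -0.175], "jaw": 0.045},
  {"pos": [0, 0, -0.2], "jaw": 0.045},
  {"pos": [0, 0, -0.2], "jaw": 0.045},
])

```text
clock: 14.02
tool_pos: [0.6091, 0.2603, 0.2289]
orientation: [-179.9, 0.2, -109.9]
force: [1.2, -0.6, -1.2]
opening: 0.0612
gripper_force: 30.0
```

Run:
```python
from h import *
tool([.472,-.318,.24])
```

```text
tool shift [ 0.5904 -0.0682 -0.0126] pos [0.6091 0.2603 0.2289] yaw -109.92 t 14.03
```

In the tool's units: 0.59 m / 0.8 = 0.7375, -0.068 m / 0.8 = -0.085.

>>> drive_effector([
  {"pos": [0.7375, -0.085, -0.0125], "jaw": 0.045},
  {"pos": [0.7375, -0.085, -0.0125], "jaw": 0.045},
  {"pos": [0.7375, -0.085, -0.0125], "jaw": 0.045},
  {"pos": [0.7375, -0.085, -0.0125], "jaw": 0.045},
  {"pos": [0.7375, -0.085, -0.0125], "jaw": 0.045},
  {"pos": [0.7375, -0.085, -0.0125], "jaw": 0.045},
  {"pos": [0.7375, -0.085, -0.0125], "jaw": 0.045},
  {"pos": [0.7375, -0.085, -0.0125], "jaw": 0.045},
])

```text
clock: 15.02
tool_pos: [0.4916, -0.228, 0.2338]
orientation: [179.8, -0.0, -109.9]
force: [2.0, -0.6, -1.6]
opening: 0.061
gripper_force: 30.0
```

>>> drive_effector([
  {"pos": [0.075, -0.0138, 0], "jaw": 0.045},
  {"pos": [0.075, -0.0138, 0], "jaw": 0.045},
  {"pos": [0.075, -0.0138, 0], "jaw": 0.045},
  {"pos": [0.075, -0.0138, 0], "jaw": 0.045},
])

```text
clock: 15.52
tool_pos: [0.4834, -0.2855, 0.235]
orientation: [179.9, 0.0, -109.8]
force: [0.4, 0.5, -1.4]
opening: 0.0611
gripper_force: 30.0
```

Run:
```python
from h import *
tool([.472,-.318,.082])
k=cam("wrist");cv2.imwrite("pics/w6.png",k["img"][:,:,::-1])
o=ctrl.get_obs();c=heldrim(o["tool_pos"][2]+.022);R=Ro.from_euler("xyz",o["orientation"],degrees=True)
print(c,"in tool",R.inv().apply(np.r_[c[:2]-o["tool_pos"][:2],0]))
for n in("top","scene","wrist"):
    k=cam(n);hsv=cv2.cvtColor(k["img"],cv2.COLOR_RGB2HSV)
    b=cv2.inRange(hsv,(35,120,40),(85,255,255))==0
    P=k["P"];b&=(np.hypot(P[...,0]-.472,P[...,1]+.318)<.068)&(P[...,2]<.02)
    b=cv2.morphologyEx(b.astype(np.uint8),cv2.MORPH_OPEN,np.ones((3,3)))
    cs,_=cv2.findContours(b,cv2.RETR_EXTERNAL,cv2.CHAIN_APPROX_NONE)
    if cs:
        q=max(cs,key=cv2.contourArea).reshape(-1,2); print(n,circ(onplane(k,cv2.convexHull(q).reshape(-1,2),.011)),len(q),q.min(0),q.max(0))
```

```text
tool shift [ 0.0344 -0.0005  0.153 ] pos [ 0.4834 -0.2855  0.235 ] yaw -109.84 t 15.53
[ 0.47428394 -0.30003227  0.02122344] in tool [1.68690437e-02 3.77721260e-03 5.47009243e-07]
scene (np.float64(0.4720249955594748), np.float64(-0.32077739051947035), np.float64(0.0475147439191638)) 95 [208 106] [244 134]
wrist (np.float64(0.4696700598786647), np.float64(-0.323348617960339), np.float64(0.046571588636969724)) 254 [278  98] [363 184]
```

View pics/w6.png

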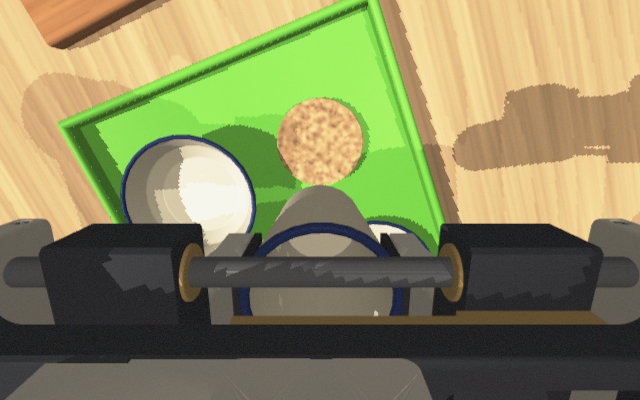

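The coaster is fully seen at (320,141). The held tumbler's rim has its far edge at row about 222, with cols 245–400.

Run:
```python
from h import *
o=ctrl.get_obs();R=Ro.from_euler("xyz",o["orientation"],degrees=True)
k=cam("wrist");hsv=cv2.cvtColor(k["img"],cv2.COLOR_RGB2HSV);b=cv2.inRange(hsv,(100,90,20),(130,255,255))
v,u=np.nonzero(b)
for c in (300,320,340):
    w=v[(u>c-3)&(u<c+3)&(v>190)&(v<256)]; p=onplane(k,(c,w.min()),o["tool_pos"][2]+.022)[0]
    print(c,w.min(),R.inv().apply(p-o["tool_pos"]))
tool([.471,-.322,.082])
```

```text
300 225 [ 0.03040387 -0.00671477 -0.02200127]
320 223 [ 0.03115249  0.00042933 -0.02200319]
340 225 [ 0.03039747  0.00757281 -0.02200495]
tool shift [ 0.0382 -0.0003  0.1539] pos [ 0.4836 -0.286   0.2359] yaw -109.85 t 15.82
```

In the tool's units: 0.146 m / 0.8 = 0.1825, 0.09 m / 0.8 = 0.1125.

>>> drive_effector([
  {"pos": [0.0475, 0, 0], "jaw": 0.045},
  {"pos": [0.0475, 0, 0.0625], "jaw": 0.045},
  {"pos": [0.0475, 0, 0.1125], "jaw": 0.045},
  {"pos": [0.0475, 0, 0.15], "jaw": 0.045},
  {"pos": [0.0475, 0, 0.175], "jaw": 0.045},
  {"pos": [0.0475, 0, 0.1825], "jaw": 0.045},
  {"pos": [0.0475, 0, 0.1825], "jaw": 0.045},
])

```text
clock: 16.7
tool_pos: [0.4706, -0.3224, 0.09]
orientation: [180.0, -0.0, -109.9]
force: [0.7, -0.1, -0.9]
opening: 0.0613
gripper_force: 30.0
```

>>> drive_effector([
  {"pos": [0, 0, 0.0038], "jaw": 0.045},
  {"pos": [0, 0, 0.0075], "jaw": 0.045},
  {"pos": [0, 0, 0.0088], "jaw": 0.045},
  {"pos": [0, 0, 0.0088], "jaw": 0.045},
])

```text
clock: 17.2
tool_pos: [0.4704, -0.3224, 0.0829]
orientation: [-180.0, 0.0, -109.9]
force: [0.1, 0.6, -1.3]
opening: 0.061
gripper_force: 30.0
```

In the tool's units: 0.002 m / 0.8 = 0.0025, 0.001 m / 0.8 = 0.0013.

>>> drive_effector([
  {"pos": [0, 0, 0.0013], "jaw": 0.045},
  {"pos": [0, 0, 0.0025], "jaw": 0.045},
  {"pos": [0, 0, 0.0025], "jaw": 0.045},
])

```text
clock: 17.58
tool_pos: [0.4705, -0.3227, 0.0813]
orientation: [-180.0, -0.0, -109.9]
force: [-0.4, -0.5, 3.3]
opening: 0.0611
gripper_force: 29.8
```

>>> drive_effector([
  {"pos": [0, 0, 0.0013], "jaw": 0.045},
  {"pos": [0, 0, 0.0013], "jaw": 0.045},
])

```text
clock: 17.82
tool_pos: [0.4706, -0.3231, 0.0811]
orientation: [-179.9, -0.1, -109.9]
force: [-3.6, -2.1, 11.4]
opening: 0.0609
gripper_force: 29.6
```

Contact at the expected height. Release, rise, and head for the jar.

In the tool's units: -0.001 m / 0.8 = -0.0013.

>>> drive_effector([
  {"pos": [0, 0, -0.0013], "jaw": 0.045},
  {"pos": [0, 0, -0.0013], "jaw": 0.066},
  {"pos": [0, 0, -0.0013], "jaw": 0.076},
  {"pos": [0, 0, -0.0013], "jaw": 0.088},
  {"pos": [0, 0, -0.0013], "jaw": 0.088},
])

```text
clock: 18.45
tool_pos: [0.4704, -0.3224, 0.0806]
orientation: [180.0, 0.0, -109.9]
force: [-0.2, 0.2, -0.6]
opening: 0.086
gripper_force: 0.0
```

>>> drive_effector([
  {"pos": [0, 0, -0.05], "jaw": 0.088},
  {"pos": [0, 0, -0.1], "jaw": 0.088},
  {"pos": [0, 0, -0.15], "jaw": 0.088},
  {"pos": [0, 0, -0.175], "jaw": 0.088},
  {"pos": [0, 0, -0.175], "jaw": 0.088},
])

```text
clock: 19.08
tool_pos: [0.4712, -0.3227, 0.2225]
orientation: [-179.8, 0.0, -109.9]
force: [0.1, 0.1, -0.5]
opening: 0.0877
gripper_force: 0.0
```

Run:
```python
from h import *
k=cam("wrist");cv2.imwrite("pics/w7.png",k["img"][:,:,::-1])
hsv=cv2.cvtColor(k["img"],cv2.COLOR_RGB2HSV)
print(rim(k,(.471,-.322),.103,.09,.115,.05)); tool([.441,.117,.25],-90)
```

```text
[ 4.699e-01 -3.235e-01  3.140e-02  1.028e-01  1.583e+03]
tool shift [-0.403   0.1774 -0.029 ] pos [ 0.4705 -0.3224  0.2211] yaw -109.92 t 19.12
turn -19.92 j6 -5.140977553682061
```

View pics/w7.png

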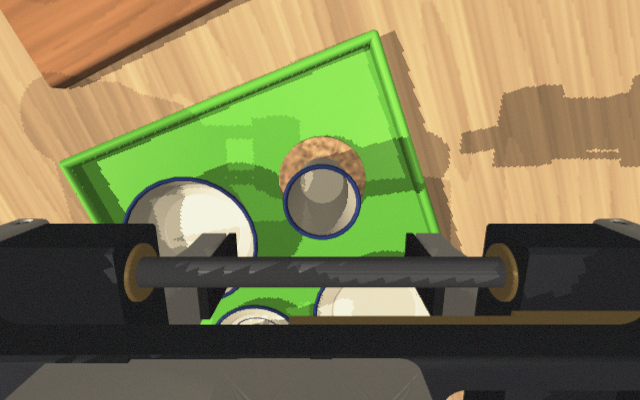

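The tumbler stands on the coaster: rim at (322,202), within 2 mm of the coaster's centre. Next is the jar.

In the tool's units: -0.403 m / 0.8 = -0.5038, 0.177 m / 0.8 = 0.2213, -20 degrees / 60 = -0.3333.

>>> drive_effector([
  {"pos": [-0.5038, 0.2213, -0.0375], "turn": -0.1667, "jaw": 0.088},
  {"pos": [-0.5038, 0.2213, -0.0375], "turn": -0.3333, "jaw": 0.088},
  {"pos": [-0.5038, 0.2213, -0.0375], "turn": -0.3333, "jaw": 0.088},
  {"pos": [-0.5038, 0.2213, -0.0375], "turn": -0.3333, "jaw": 0.088},
  {"pos": [-0.5038, 0.2213, -0.0375], "turn": -0.3333, "jaw": 0.088},
  {"pos": [-0.5038, 0.2213, -0.0375], "turn": -0.3333, "jaw": 0.088},
  {"pos": [-0.5038, 0.2213, -0.0375], "turn": -0.3333, "jaw": 0.088},
  {"pos": [-0.5038, 0.2213, -0.0375], "turn": -0.3333, "jaw": 0.088},
])

```text
clock: 20.12
tool_pos: [0.4406, 0.1202, 0.2499]
orientation: [179.9, -0.0, -89.6]
force: [0.3, -0.6, -0.5]
opening: 0.0875
gripper_force: 0.0
```

Run:
```python
from h import *
k=cam("wrist");cv2.imwrite("pics/w8.png",k["img"][:,:,::-1])
r=rim(k,(.441,.117),.052,.045,.06,.04);print(r); tool([r[0],r[1],.034],-90)
```

```text
[4.391e-01 1.143e-01 2.410e-02 5.110e-02 1.688e+03]
tool shift [0.0043 0.0012 0.2157] pos [0.4406 0.1187 0.2497] yaw -89.7 t 20.18
turn 0.3 j6 -39.611068504623475
```

View pics/w8.png

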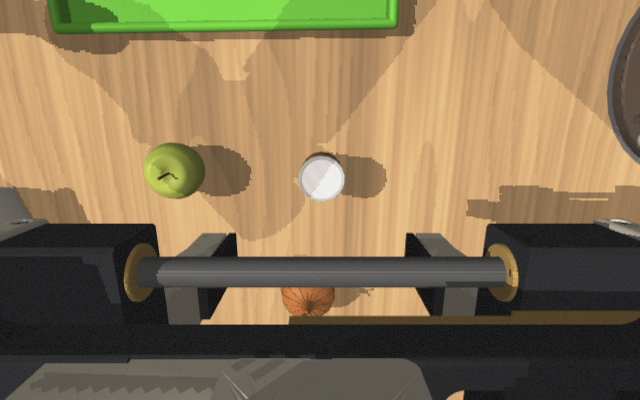

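The jar lid is at (322,177), with the apple to its left and the onion behind. One more measurement now that the arm has settled.

Run:
```python
from h import *
k=cam("wrist");r=rim(k,(.441,.117),.052,.045,.06,.04);print(r); tool([r[0],r[1],.036],-90)
P=k["P"];m=(np.hypot(P[...,0]-.6,P[...,1]-.112)<.05)&(P[...,2]>.015);print(np.nanmax(P[m][:,2]),rim(k,(.6,.112),.034,.02,.07,.05))
```

```text
[4.391e-01 1.142e-01 2.410e-02 5.100e-02 1.682e+03]
tool shift [0.0029 0.0011 0.2136] pos [0.4406 0.1174 0.2496] yaw -89.79 t 20.23
turn 0.21 j6 -39.55726133709957
0.06365287387558011 [5.985e-01 1.102e-01 3.220e-02 4.900e-02 2.722e+03]
```

In the tool's units: 0.213 m / 0.8 = 0.2663, 0.05 m / 0.8 = 0.0625.

>>> drive_effector([
  {"pos": [0.0025, 0.0013, 0.0625], "jaw": 0.088},
  {"pos": [0.0025, 0.0013, 0.125], "jaw": 0.088},
  {"pos": [0.0025, 0.0013, 0.1875], "jaw": 0.088},
  {"pos": [0.0025, 0.0013, 0.2313], "jaw": 0.088},
  {"pos": [0.0025, 0.0013, 0.2563], "jaw": 0.088},
  {"pos": [0.0025, 0.0013, 0.2663], "jaw": 0.088},
  {"pos": [0.0025, 0.0013, 0.2663], "jaw": 0.088},
])

```text
clock: 21.1
tool_pos: [0.4402, 0.1138, 0.0375]
orientation: [179.9, -0.0, -90.0]
force: [0.6, 0.9, 0.6]
opening: 0.0877
gripper_force: 0.0
```

>>> drive_effector([
  {"jaw": 0.035},
  {"jaw": 0.035},
  {"jaw": 0.035},
  {"jaw": 0.035},
  {"jaw": 0.035},
  {"jaw": 0.035},
])

```text
clock: 21.85
tool_pos: [0.4403, 0.1149, 0.0379]
orientation: [-180.0, 0.0, -89.9]
force: [-0.8, -0.4, 3.8]
opening: 0.0479
gripper_force: 30.0
```

>>> drive_effector([
  {"pos": [0, 0, -0.0375], "jaw": 0.035},
  {"pos": [0, 0, -0.1], "jaw": 0.035},
  {"pos": [0, 0, -0.175], "jaw": 0.035},
  {"pos": [0, 0, -0.2], "jaw": 0.035},
  {"pos": [0, 0, -0.2], "jaw": 0.035},
])

```text
clock: 22.48
tool_pos: [0.4408, 0.1153, 0.1993]
orientation: [-179.8, 0.1, -89.9]
force: [0.4, 0.2, -0.8]
opening: 0.0485
gripper_force: 30.0
```

Run:
```python
from h import *
tool([.465,-.15,.17])
```

```text
tool shift [ 0.2654 -0.0237  0.0287] pos [0.4408 0.1153 0.1993] yaw -89.92 t 22.48
```

In the tool's units: 0.265 m / 0.8 = 0.3313, 0.13 m / 0.8 = 0.1625.

>>> drive_effector([
  {"pos": [0.3313, -0.0296, 0], "jaw": 0.035},
  {"pos": [0.3313, -0.0296, 0], "jaw": 0.035},
  {"pos": [0.3313, -0.0296, 0], "jaw": 0.035},
  {"pos": [0.3313, -0.0296, 0], "jaw": 0.035},
  {"pos": [0.3313, -0.0296, 0.0625], "jaw": 0.035},
  {"pos": [0.3313, -0.0296, 0.125], "jaw": 0.035},
  {"pos": [0.3313, -0.0296, 0.1625], "jaw": 0.035},
  {"pos": [0.3313, -0.0296, 0.175], "jaw": 0.035},
])

```text
clock: 23.48
tool_pos: [0.462, -0.1504, 0.0548]
orientation: [179.7, -0.0, -90.0]
force: [-0.4, -0.0, -0.6]
opening: 0.0483
gripper_force: 30.0
```

>>> drive_effector([
  {"jaw": 0.035},
  {"jaw": 0.035},
])

```text
clock: 23.72
tool_pos: [0.4652, -0.1501, 0.0587]
orientation: [-179.9, -0.0, -89.9]
force: [0.0, 0.5, -0.0]
opening: 0.0482
gripper_force: 30.0
```

Run:
```python
from h import *
tool([.465,-.1503,.048])
```

```text
tool shift [0.0002 0.0002 0.0107] pos [ 0.4652 -0.1501  0.0587] yaw -89.89 t 23.73
```

Careful with the scale: shifts go in shares of 0.8 m and turns go in shares of 60 degrees. That gives: 0.009 m / 0.8 = 0.0113, 0.006 m / 0.8 = 0.0075.

>>> drive_effector([
  {"pos": [0, 0, 0.0038], "jaw": 0.035},
  {"pos": [0, 0, 0.0075], "jaw": 0.035},
  {"pos": [0, 0, 0.0113], "jaw": 0.035},
  {"pos": [0, 0, 0.0113], "jaw": 0.035},
])

```text
clock: 24.22
tool_pos: [0.4641, -0.1502, 0.0486]
orientation: [180.0, -0.0, -89.9]
force: [0.5, 0.0, -1.3]
opening: 0.0478
gripper_force: 30.0
```

>>> drive_effector([
  {"pos": [0, 0, 0.0013], "jaw": 0.035},
  {"pos": [0, 0, 0.0025], "jaw": 0.035},
  {"pos": [0, 0, 0.0025], "jaw": 0.035},
])

```text
clock: 24.6
tool_pos: [0.4645, -0.1503, 0.0478]
orientation: [-180.0, -0.0, -89.9]
force: [-4.3, 0.8, 14.5]
opening: 0.0481
gripper_force: 30.0
```

In the tool's units: -0.001 m / 0.8 = -0.0013.

>>> drive_effector([
  {"pos": [0, 0, -0.0013], "jaw": 0.035},
  {"pos": [0, 0, -0.0013], "jaw": 0.054},
  {"pos": [0, 0, -0.0013], "jaw": 0.066},
  {"pos": [0, 0, -0.0013], "jaw": 0.088},
  {"pos": [0, 0, -0.0013], "jaw": 0.088},
])

```text
clock: 25.22
tool_pos: [0.4643, -0.1502, 0.0477]
orientation: [180.0, -0.0, -89.9]
force: [1.0, -0.5, -0.8]
opening: 0.0788
gripper_force: 0.0
```

>>> drive_effector([
  {"pos": [0, 0, -0.05], "jaw": 0.088},
  {"pos": [0, 0, -0.1], "jaw": 0.088},
  {"pos": [0, 0, -0.1625], "jaw": 0.088},
  {"pos": [0, 0, -0.2125], "jaw": 0.088},
  {"pos": [0, 0, -0.2125], "jaw": 0.088},
])

```text
clock: 25.85
tool_pos: [0.4662, -0.1503, 0.2212]
orientation: [-179.6, -0.0, -89.9]
force: [0.5, 0.2, -0.2]
opening: 0.0876
gripper_force: 0.0
```

Run:
```python
from h import *
k=cam("wrist");cv2.imwrite("pics/w9.png",k["img"][:,:,::-1])
print(rim(k,(.465,-.15),.062,.054,.07,.04)); print(rim(k,(.465,-.15),.018,.013,.026,.085))
tool([.599,.111,.24],-90)
```

```text
[ 4.634e-01 -1.510e-01  2.420e-02  6.110e-02  2.109e+03]
[ 4.647e-01 -1.515e-01  7.370e-02  1.540e-02  5.763e+03]
tool shift [-0.2609 -0.1345 -0.0204] pos [ 0.465  -0.1501  0.2191] yaw -89.92 t 25.9
turn 0.08 j6 -5.135416904108032
```

View pics/w9.png

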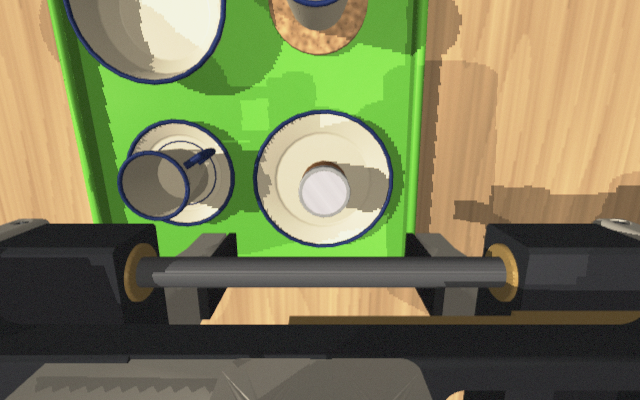

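The jar is centred on the plate at (325,190), 1.5 mm off. The mug is still in its saucer at (155,185). Now the apple.

In the tool's units: -0.26 m / 0.8 = -0.325, -0.134 m / 0.8 = -0.1675.

>>> drive_effector([
  {"pos": [-0.325, -0.1675, -0.0125], "jaw": 0.088},
  {"pos": [-0.325, -0.1675, -0.0125], "jaw": 0.088},
  {"pos": [-0.325, -0.1675, -0.0125], "jaw": 0.088},
  {"pos": [-0.325, -0.1675, -0.0125], "jaw": 0.088},
  {"pos": [-0.325, -0.1675, -0.0125], "jaw": 0.088},
  {"pos": [-0.325, -0.1675, -0.0125], "jaw": 0.088},
  {"pos": [-0.325, -0.1675, -0.0125], "jaw": 0.088},
])

```text
clock: 26.78
tool_pos: [0.5971, 0.1097, 0.2261]
orientation: [179.8, -0.1, -89.9]
force: [-0.2, 0.1, -0.1]
opening: 0.0874
gripper_force: 0.0
```

Run:
```python
from h import *
k=cam("wrist");hsv=cv2.cvtColor(k["img"],cv2.COLOR_RGB2HSV);P=k["P"]
m=cv2.inRange(hsv,(25,90,40),(45,255,255)).astype(bool)&(P[...,2]>.012)&(np.hypot(P[...,0]-.6,P[...,1]-.11)<.06)
cs,_=cv2.findContours(m.astype(np.uint8),0,1);q=cv2.convexHull(max(cs,key=cv2.contourArea)).reshape(-1,2)
c=circ(onplane(k,q,.034));print(c,q.min(0),q.max(0)); 
t=P[m&(P[...,2]>.045)]; print(t[:,:2].mean(0),t[:,2].max())
tool([.6,.111,.044],-90)
```

```text
(np.float64(0.598929682038269), np.float64(0.11053919268313453), np.float64(0.03030730444479709)) [288 156] [347 214]
[0.59891347 0.10890937] 0.06306567870868285
tool shift [-0.0019 -0.0032  0.1826] pos [0.5972 0.1093 0.2266] yaw -89.94 t 26.82
turn 0.06 j6 -28.715740807283066
```

In the tool's units: 0.184 m / 0.8 = 0.23, -0.002 m / 0.8 = -0.0025.

>>> drive_effector([
  {"pos": [-0.0019, -0.0025, 0.0625], "jaw": 0.088},
  {"pos": [-0.0019, -0.0025, 0.125], "jaw": 0.088},
  {"pos": [-0.0019, -0.0025, 0.175], "jaw": 0.088},
  {"pos": [-0.0019, -0.0025, 0.2125], "jaw": 0.088},
  {"pos": [-0.0019, -0.0025, 0.23], "jaw": 0.088},
  {"pos": [-0.0019, -0.0025, 0.23], "jaw": 0.088},
])

```text
clock: 27.58
tool_pos: [0.5995, 0.1107, 0.0434]
orientation: [179.9, -0.0, -90.0]
force: [-0.2, -0.1, 0.2]
opening: 0.0875
gripper_force: 0.0
```

>>> drive_effector([
  {"jaw": 0.05},
  {"jaw": 0.05},
  {"jaw": 0.05},
  {"jaw": 0.05},
  {"jaw": 0.05},
])

```text
clock: 28.2
tool_pos: [0.6002, 0.1117, 0.0446]
orientation: [-180.0, 0.0, -89.9]
force: [-1.6, -0.1, 6.0]
opening: 0.0599
gripper_force: 30.0
```

>>> drive_effector([
  {"pos": [0, 0, -0.0375], "jaw": 0.05},
  {"pos": [0, 0, -0.1], "jaw": 0.05},
  {"pos": [0, 0, -0.175], "jaw": 0.05},
  {"pos": [0, 0, -0.2], "jaw": 0.05},
  {"pos": [0, 0, -0.2], "jaw": 0.05},
])

```text
clock: 28.82
tool_pos: [0.6007, 0.1119, 0.2057]
orientation: [-179.8, 0.1, -89.9]
force: [-0.5, -0.4, -2.0]
opening: 0.0597
gripper_force: 30.0
```

Run:
```python
from h import *
tool([.6165,-.3135,.18])
```

```text
tool shift [ 0.4255 -0.0151  0.025 ] pos [0.6007 0.1119 0.2057] yaw -89.91 t 28.82
```

In the tool's units: 0.425 m / 0.8 = 0.5313, 0.02 m / 0.8 = 0.025, 40 degrees / 60 = 0.6667.

>>> drive_effector([
  {"pos": [0.5313, -0.0188, 0], "turn": 0.1667, "jaw": 0.05},
  {"pos": [0.5313, -0.0188, 0], "turn": 0.3333, "jaw": 0.05},
  {"pos": [0.5313, -0.0188, 0], "turn": 0.5, "jaw": 0.05},
  {"pos": [0.5313, -0.0188, 0], "turn": 0.6667, "jaw": 0.05},
  {"pos": [0.5313, -0.0188, 0], "turn": 0.6667, "jaw": 0.05},
  {"pos": [0.5313, -0.0188, 0], "turn": 0.6667, "jaw": 0.05},
  {"pos": [0.5313, -0.0188, 0], "turn": 0.6667, "jaw": 0.05},
  {"pos": [0.5313, -0.0188, 0.025], "turn": 0.6667, "jaw": 0.05},
])

```text
clock: 29.82
tool_pos: [0.615, -0.3172, 0.1821]
orientation: [180.0, -0.0, -130.2]
force: [-0.5, 0.7, -2.3]
opening: 0.0599
gripper_force: 30.0
```

>>> drive_effector([
  {"pos": [0, 0, 0.0125], "jaw": 0.05},
  {"pos": [0, 0, 0.0125], "jaw": 0.05},
  {"pos": [0, 0, 0.0125], "jaw": 0.05},
])

```text
clock: 30.2
tool_pos: [0.616, -0.3128, 0.1742]
orientation: [-180.0, -0.0, -129.8]
force: [0.2, -0.3, -0.7]
opening: 0.0599
gripper_force: 30.0
```

Run:
```python
from h import *
tool([.6165,-.3135,.065])
```

```text
tool shift [ 0.0002 -0.0008  0.1092] pos [ 0.616  -0.3128  0.1742] yaw -129.84 t 30.2
```

In the tool's units: 0.116 m / 0.8 = 0.145, 0.114 m / 0.8 = 0.1425.

>>> drive_effector([
  {"pos": [0, -0.0013, 0.05], "jaw": 0.05},
  {"pos": [0, -0.0013, 0.0938], "jaw": 0.05},
  {"pos": [0, -0.0013, 0.125], "jaw": 0.05},
  {"pos": [0, -0.0013, 0.1375], "jaw": 0.05},
  {"pos": [0, -0.0013, 0.1425], "jaw": 0.05},
  {"pos": [0, -0.0013, 0.145], "jaw": 0.05},
  {"pos": [0, -0.0013, 0.145], "jaw": 0.05},
])

```text
clock: 31.08
tool_pos: [0.6169, -0.3142, 0.0587]
orientation: [-179.9, 0.0, -129.9]
force: [0.4, 0.3, -1.5]
opening: 0.0602
gripper_force: 30.0
```

>>> drive_effector([
  {"pos": [0, 0, 0.0013], "jaw": 0.05},
  {"pos": [0, 0, 0.0038], "jaw": 0.05},
  {"pos": [0, 0, 0.0038], "jaw": 0.05},
])

```text
clock: 31.45
tool_pos: [0.6163, -0.3141, 0.0547]
orientation: [180.0, -0.0, -129.9]
force: [0.1, -1.4, -0.4]
opening: 0.0595
gripper_force: 30.0
```

In the tool's units: 0.002 m / 0.8 = 0.0025, 0.001 m / 0.8 = 0.0013.

>>> drive_effector([
  {"pos": [0, 0, 0.0013], "jaw": 0.05},
  {"pos": [0, 0, 0.0013], "jaw": 0.05},
  {"pos": [0, 0, 0.0025], "jaw": 0.05},
  {"pos": [0, 0, 0.0025], "jaw": 0.05},
])

```text
clock: 31.95
tool_pos: [0.6164, -0.3142, 0.0545]
orientation: [-180.0, -0.0, -129.9]
force: [-3.7, 2.9, 11.3]
opening: 0.0603
gripper_force: 30.0
```

Contact. I'll open gently and only part way, staying inside the bowl, then rise.

In the tool's units: -0.001 m / 0.8 = -0.0013.

>>> drive_effector([
  {"pos": [0, 0, -0.0013], "jaw": 0.05},
  {"pos": [0, 0, -0.0013], "jaw": 0.063},
  {"pos": [0, 0, -0.0013], "jaw": 0.066},
  {"pos": [0, 0, -0.0013], "jaw": 0.07},
  {"pos": [0, 0, -0.0013], "jaw": 0.072},
  {"pos": [0, 0, -0.0013], "jaw": 0.072},
])

```text
clock: 32.7
tool_pos: [0.6163, -0.3141, 0.0536]
orientation: [180.0, -0.0, -129.9]
force: [-0.3, -0.2, -0.3]
opening: 0.0716
gripper_force: 0.0
```

>>> drive_effector([
  {"pos": [0, 0, -0.0375], "jaw": 0.072},
  {"pos": [0, 0, -0.1], "jaw": 0.072},
  {"pos": [0, 0, -0.1625], "jaw": 0.072},
  {"pos": [0, 0, -0.2375], "jaw": 0.08},
  {"pos": [-0.075, 0, -0.275], "jaw": 0.088},
  {"pos": [-0.15, 0.025, -0.275], "jaw": 0.088},
  {"pos": [-0.15, 0.0625, -0.275], "jaw": 0.088},
  {"pos": [-0.15, 0.0625, -0.275], "jaw": 0.088},
])

```text
clock: 33.7
tool_pos: [0.6545, -0.188, 0.2743]
orientation: [-180.0, 0.0, -129.8]
force: [-0.3, -0.4, 0.1]
opening: 0.0876
gripper_force: 0.0
```

Run:
```python
from h import *
k=cam("wrist");cv2.imwrite("pics/w10.png",k["img"][:,:,::-1])
for n in("top","scene"):
    k=cam(n);cv2.imwrite(f"pics/{n}10.png",k["img"][:,:,::-1])
    print(n,rim(k,(.616,-.157),.072,.06,.085,.045),rim(k,(.616,-.157),.018,.013,.025,.072),rim(k,(.6165,-.3135),.047,.04,.053,.09))
```

```text
top [ 0.6165 -0.1632  0.0254  0.0732  8.    ] [ 6.159e-01 -1.814e-01  3.490e-02  1.750e-02  9.400e+01] [ 6.167e-01 -3.135e-01  6.860e-02  4.750e-02  4.070e+02]
scene [ 6.168e-01 -1.535e-01  3.460e-02  6.970e-02  2.950e+02] [ 6.150e-01 -1.563e-01  5.660e-02  1.710e-02  5.590e+02] [ 6.166e-01 -3.116e-01  6.940e-02  4.660e-02  6.150e+02]
```

View pics/w10.png

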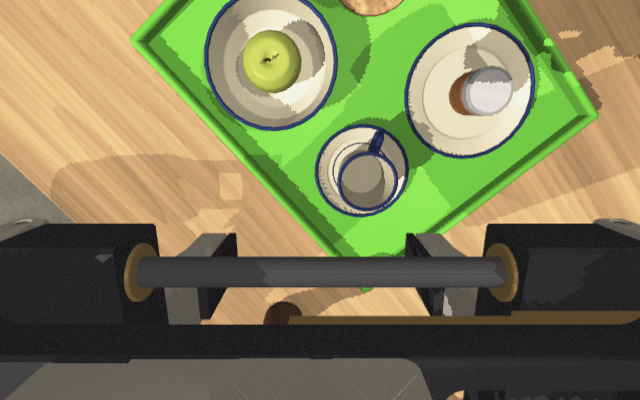

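View pics/scene10.png

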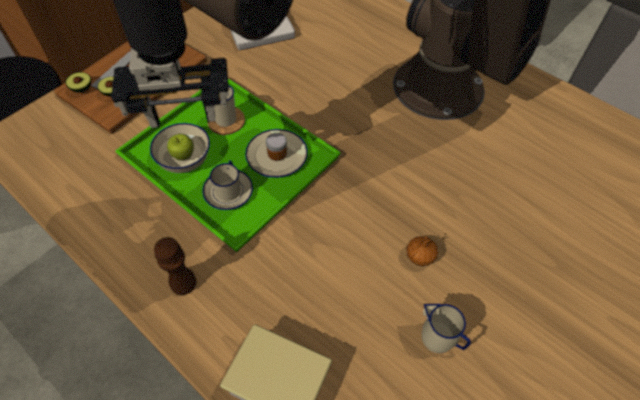

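The apple sits in the bowl, the mug in the saucer and the jar on the plate. The jug and onion are untouched. I'll do one last check of the mug's centring in this view.

Run:
```python
from h import *
from scipy.optimize import least_squares
k=cam("wrist");hsv=cv2.cvtColor(k["img"],cv2.COLOR_RGB2HSV)
b=cv2.inRange(hsv,(100,60,30),(130,255,255));v,u=np.nonzero(b);s=(v>120)&(v<219)&(u>312)&(u<412);v,u=v[s],u[s]
for n,h,r0 in(("saucer",.018,.057),("mug",.072,.0315)):
    p=onplane(k,np.c_[u,v],h);x=np.array([.616,-.157,r0-.001])
    for w in(.006,.004,.0025):
        e=abs(np.hypot(p[:,0]-x[0],p[:,1]-x[1])-x[2])<w
        x=least_squares(lambda y:np.hypot(p[e,0]-y[0],p[e,1]-y[1])-y[2],x,loss="soft_l1",f_scale=.0007).x
    print(n,x,e.sum())
print(ctrl.get_obs()["clock"])
```

```text
saucer [ 0.61436991 -0.15834459  0.05460715] 718
mug [ 0.61537879 -0.15754365  0.03004195] 541
33.9
```

The mug is within about 1.5 mm of the saucer's centre, so I'm handing in.

```bash
python3 -c "
from plant import ctrl
print(ctrl.close_job())"
```

```text
the job is handed in; nothing more can be done
None
```

The tray is laid and handed in at about 34 s: mug, tumbler and jam jar stand upright within about 2 mm of the middle of their dishes, the apple is in the bowl, and the jug and onion were left where they stood.

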